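Lay out the seasoning tray

ROBOT

A 6-joint arm with a two-finger parallel gripper is mounted at the origin on a cart in front of the work surface, level with it; the furniture and walls round the work are solid. World frame = base frame: x ahead of the robot, y to its left, z up, the work surface at z = 0. Lengths are in m, angles in rad, forces in N, time in s.
With the tool pointing down it reaches from about 0.3 to 0.825 m from the base axis. Payload 5.4 kg.
Tool frame: the origin (TCP) lies midway between the tips of the shut fingers; the grasp point (between the pads) lies 19 mm behind it (grasp_offset is the distance from the TCP to the grasp point, in m); z points along the fingers, y is the line along which they close (so a half turn about z gives the same grasp; the last joint's range is limited). The gripper opens to 92 mm and grips with 3 to 60 N. Pads are 20 mm wide; open, the fingers measure 128 mm over their backs; the gripper's body (75 mm by 189 mm) begins 69 mm behind the grasp point.
Start: joints at [1.136, 0.158, 1.597, -0, 1.386, -0.21], TCP at [0.128, 0.561, 0.215] pointing down, gripper open.
Joint ranges: [-2.91, 2.91], [-0.94, 2.29], [0.18, 2.7], [-1.29, 4.43], [0.17, 2.64], [-3, 3]. Speed limits (rad/s): [2.57, 2.57, 3.14, 3.14, 3.14, 3.14].

INTERFACE

Orientations are given as [roll, pitch, yaw] about the fixed x, y, z axes, in that order (R = Rz(yaw) Ry(pitch) Rx(roll)).
In Python, from workcell import read_state, camera, camera_model, hand_in, grasp_offset gives the robot as it stands. The module is installed in compiled form; this text tells all that it offers.
- The arm moves only by the tool move_arm, never from a script. Its argument "rows" is a list of rows, each a list of 7 numbers: the turn, a rotation vector about the tool's x, y, z in degrees, then the shift along the tool's x, y, z in cm, then the opening, from 0 (shut) to 1 (fully open). A call has 1 to 8 rows; each row shifts and turns the commanded pose from where the row before left it, along the tool's axes as they then stand; what a row does not reach is not made up. A row lasts 1/12 s, in which the tool goes at most 41.7 mm and 7.16 degrees, less where a joint would pass 70% of its speed; a pose out of reach is approached as far as the arm can. A call is refused whole if a number of a shift passes 4.17 or a number of a turn 7.16, either way. A call with a gripper value outside its range is refused whole. The fingers move at their own pace and stop on an object; the grip force is fixed at half the most. Time passes only in rows, so rows that do not move let the fingers close. It gives the time, the measured TCP pose, the force, the opening and the grip force at its end, in the units of the state.
- read_state(): the state, without advancing time (a new reading comes with each control period).
- camera(name): name is "scene" or "top" or "wrist"; returns the picture (400x640x3 uint8, red, green, blue); there is no depth.
- camera_model(name): a dict with "fx", "fy", "cx", "cy" (pixels), "k1" (the pictures are not rectified: a ray, as slopes to the right and down, at radius r is drawn at 1 + k1 r^2 times it, then the intrinsics apply), "xyz" and "rotation" of the camera in the world; the wrist camera has in their place "hand_eye" (4x4, takes a point from camera to tool coordinates, whose origin is the TCP and whose axes are the flange's). Camera axes: x right, y up, looking along -z (the intrinsics and any distortion apply to the point x, -y, -z); pixel columns grow to the right and rows downward; lengths in m; the calibration is good to about 2 mm. A picture is of the moment at which its call begins: read the wrist's pose just before it. camera_model takes no time and is no camera call.
- hand_in(): hands the job in; it is judged then, once.
The state is a dict: "time": time; "joints": joint angles; "qd": joint speeds; "joint_torque": joint torques, N m; "ee_pos": TCP position; "eef_rot": TCP orientation; "contact_force": force on the tool from outside, world axes, zero at the start; "wrist_torque": the same for the moment, N m; "opening": finger opening in m; "gripper_force": force on a finger pad.
Only numpy, scipy, OpenCV 4.12 (cv2) and the standard library are available. Lean on these libraries where they do the work, as an engineer would, in place of code of your own. Each camera call takes 0.05 s, during which the arm holds its last target. There are 200 camera calls.

TASK

Lay out the seasonings: stand the pepper mill in the middle of the long wooden tray, the red-lidded jar to its left and the steel shaker to its right (left and right as the robot looks at the tray), all three upright on the tray's floor in one row. Lay the teaspoon across the middle of the lid of the round wooden salt box, parallel to the tray's long side. Do not tip anything over, and leave the tray, the salt box, the mug, the lemon and the garlic where they are.

Things in the scene. Friction and masses are not known exactly. Their poses are not given: they have to be found in the camera images.
- tray: Shallow light-wood tray, 94 (x) x 290 (y) x 32 (z) mm, 1.5 kg, loose, always lying with its long side roughly across the robot's view (yaw within 0.25 rad). Origin: centre of the underside. Own y axis runs along the tray; +y is its left end as the robot sees it. Inner floor 7 mm above the underside, 76 mm wide (x) and about 248 mm long; the long walls stand 27 mm high, the ends 32 mm.
- jar: Jar with a red screw lid and a beige/orange label, 58 x 62 mm, 86 mm tall, 0.29 to 0.47 kg. Closed, solid; the only red-lidded jar. Origin: centre of the underside, z up; yaw at the start is arbitrary. Can be gripped from above anywhere round its body, e.g. 55 mm above its underside.
- mill: Dark brown wooden pepper mill with a waist and a small metal knob, 58 mm diameter, 170 mm tall, about 0.18 kg, the tallest of the things to move. Origin: centre of the underside, z up. Its head (48 mm diameter, 123 to 159 mm above the underside) does not turn and can be gripped, e.g. at 138 mm.
- shaker: Plain steel shaker, grey, 61 mm diameter, 86 mm tall with its lid, about 0.16 kg. Origin: centre of the underside, z up. Only its lower 70 mm are solid: grip it 48 to 52 mm above its underside.
- teaspoon: Metal teaspoon lying flat, 132 (x, along the spoon) x 26 (y) x 9 (z) mm, 30 g. Origin: centre of its length, underside; it balances near there. Starts on the worktop with its length within 0.4 rad of the robot's x axis. Pick it from above at its middle, with the fingers closing across it.
- salt_box: Round flat box of turned light wood with a flat lid, 81 mm diameter, 38 mm high, 0.4 kg, loose; the lid does not come off. The shuffled places of box, jar, mill and shaker lie to the right of the tray, about 10 to 13 cm apart. Origin: centre of the underside; the lid's top is 38 mm above it.
- mug: Small cream mug with a handle, 63 x 86 mm, 51 mm tall; stands to the left of the tray. Bystander: leave it. Origin: centre of its extents, underside.
- lemon: Yellow lemon, 83 x 58 x 58 mm. Bystander: leave it. Origin: centre of its extents, underside.
- garlic: Pale bulb of garlic, 48 x 50 x 51 mm. Bystander: leave it. Origin: centre of its extents, underside.
There are look-alikes about, which are no part of the job. Leave any pink or turquoise look-alike of the mill alone.

How it is judged:
At the end, for the whole second after the job is handed in: On the tray's floor, upright, within 20 mm of its centre line: mill within 18 mm of the middle, jar 50 to 110 mm left of it, shaker 50 to 110 mm right. Teaspoon flat on the salt box's lid, within 20 mm of its centre, parallel to the tray within 0.3 rad. All at rest (y of jar in the frame of tray between 0.05 and 0.11 m and x of jar in the frame of tray between -0.02 and 0.02 m and z of jar in the frame of tray between 0.002 and 0.013 m and angle between each of jar, mill, shaker's own z axis and vertical below 0.1 rad and y of mill in the frame of tray between -0.018 and 0.018 m and x of mill in the frame of tray between -0.02 and 0.02 m and z of mill in the frame of tray between 0.002 and 0.013 m and y of shaker in the frame of tray between -0.11 and -0.05 m and x of shaker in the frame of tray between -0.02 and 0.02 m and z of shaker in the frame of tray between 0.002 and 0.013 m and horizontal distance between teaspoon and salt_box below 0.02 m and z of teaspoon in the frame of salt_box between 0.032 and 0.046 m and angle between teaspoon's own z axis and vertical below 0.12 rad and angle between the x axis of teaspoon and the y axis of tray, either way round below 0.3 rad and linear speed of each of jar, mill, shaker, teaspoon below 0.02 m/s and height (world z) of each of tray, salt_box below 0.01 m); the robot touches nothing.
It fails at once if the mug, the lemon or the garlic is moved more than 30 mm (distance of any of mug, lemon, garlic from where it was at the start of the episode above 0.03 m).
It fails at once if the tray or the salt box is moved more than 40 mm (distance of any of tray, salt_box from where it was at the start of the episode above 0.04 m).
It fails at once if the jar, the mill or the shaker is tipped over (more than 0.8 rad) (angle between any of jar, mill, shaker's own z axis and vertical above 0.8 rad).
It also fails if it takes over 120 s, if anything falls off the work surface, if the arm or the gripper's body presses on something with over 40 N, if the wrist force passes 120 N, or if a joint passes its speed limit or range.

## Working session

There is one attempt and no reset: what is moved stays moved. The work goes in short steps, Python scripts to look and compute and a tool call to move; the robot and the scene stay as the last step left them, time stands still between calls to the robot, and variables do not carry over. Pictures are saved under pics/ and viewed, at most 14 in all, crops included, and the job is handed in when it is done.

Besides the shell and the picture viewer there is one more tool, called after "Call:" in YAML: its name, and indented under it one key for each argument. move_arm: Moves the arm, as the interface text tells. Its arguments: {"type":"object","properties":{"rows":{"type":"array"}},"required":["rows"]}

```bash
mkdir -p pics; cat > h.py <<'E'
import numpy as np, cv2
from workcell import *
from scipy.spatial.transform import Rotation as R
def snap(n,f):
    im=camera(n); cv2.imwrite('pics/'+f,im[:,:,::-1]); return im
def ray(n,u,v,st=None):
    m=camera_model(n)
    xd=np.array([(u-m['cx'])/m['fx'],(v-m['cy'])/m['fy']]); x=xd.copy()
    for _ in range(20): x=xd/(1+m['k1']*(x@x))
    d=np.array([x[0],-x[1],-1.])
    if n=='wrist':
        st=st or read_state(); T=np.eye(4);T[:3,:3]=R.from_euler('xyz',st['eef_rot']).as_matrix();T[:3,3]=st['ee_pos']
        T=T@np.array(m['hand_eye']); return T[:3,3],T[:3,:3]@d
    M=np.array(m['rotation']); 
    if M.shape!=(3,3): M=R.from_euler('xyz',M).as_matrix()
    return np.array(m['xyz']),M@d
def at(n,u,v,z,st=None):
    o,d=ray(n,u,v,st); return (o+d*(z-o[2])/d[2]).round(4)
E
python3 - <<'E'
from h import *
snap('top','top0.png');snap('scene','scene0.png')
for n in('top','scene','wrist'):print(n,camera_model(n))
print(read_state(),grasp_offset)
E
```

```text
top {'fx': 462.07529417212515, 'fy': 462.07529417212515, 'cx': 317.01153936631755, 'cy': 201.87942273355543, 'k1': 0.034732847092912314, 'xyz': array([ 0.24875034, -0.03126242,  1.26667426]), 'rotation': array([ 2.36788838e-01,  5.39513947e-04, -1.84939515e+00])}
scene {'fx': 515.3091459604872, 'fy': 515.3091459604872, 'cx': 313.7823693787748, 'cy': 194.17774784652465, 'k1': -0.10736810209623159, 'xyz': array([-0.3519115 , -0.64221514,  1.35311389]), 'rotation': array([ 0.660509  , -0.00256786, -1.03935657])}
wrist {'fx': 279.1679792408629, 'fy': 279.1679792408629, 'cx': 319.0096121471837, 'cy': 199.72089166788896, 'k1': 0.015765523922336554, 'hand_eye': array([[ 5.99496613e-04,  9.68627934e-01,  2.48514720e-01,
         6.93879645e-02],
       [ 9.99999626e-01, -4.25744620e-04, -7.52906138e-04,
        -8.82248106e-04],
       [-6.23482112e-04,  2.48515078e-01, -9.68627827e-01,
        -1.69912335e-01],
       [ 0.00000000e+00,  0.00000000e+00,  0.00000000e+00,
         1.00000000e+00]])}
{'time': 0.1, 'joints': array([ 1.13592585e+00,  1.58986467e-01,  1.59811005e+00, -2.77215469e-05,
        1.38618956e+00, -2.10088095e-01]), 'qd': array([-0.00147358, -0.00308789, -0.00176757, -0.0010497 , -0.00018786,
        0.00022207]), 'joint_torque': array([ 1.14096904e-04, -3.86501205e+01, -3.22961247e+01,  7.03113573e-02,
        3.38295428e-02, -4.73555463e-05]), 'ee_pos': array([0.12794229, 0.56000282, 0.21371525]), 'eef_rot': array([-3.13993078e+00, -3.26513779e-04,  2.91681511e+00]), 'contact_force': array([-0.75704272,  0.55785865, -0.23805764]), 'wrist_torque': array([0.05210466, 0.05069005, 0.00611859]), 'gripper_force': 0.0, 'opening': 0.09184392434876273} 0.0187
```

View pics/top0.png

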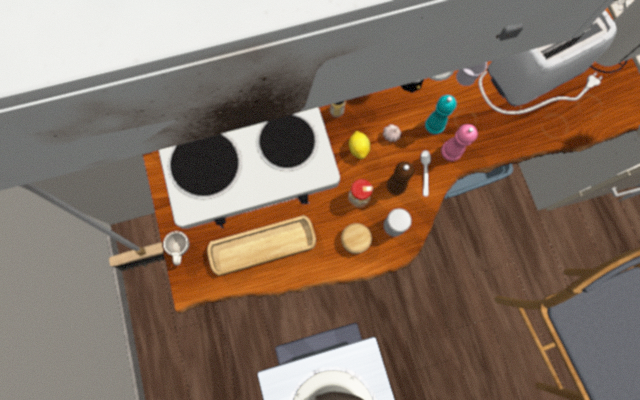

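View pics/scene0.png

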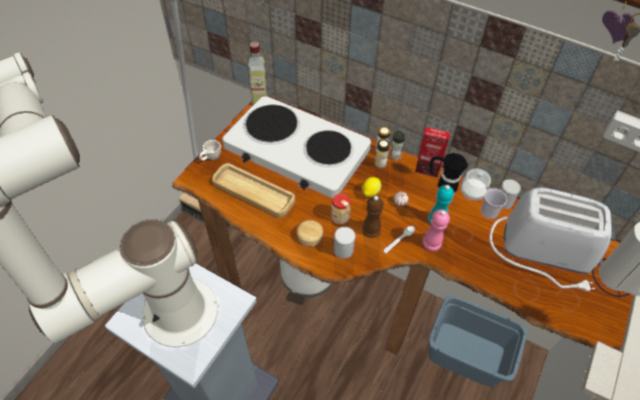

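The top view shows the tray at about (262,245), salt box (356,238), shaker (398,221), jar (360,192), mill (400,177), spoon (426,172) and mug (176,247). The scene view agrees. I'll zoom both.

```bash
python3 - <<'E'
import cv2
a=cv2.imread('pics/top0.png');cv2.imwrite('pics/c1.png',cv2.resize(a[140:290,200:460],None,fx=3,fy=3,interpolation=cv2.INTER_CUBIC))
a=cv2.imread('pics/scene0.png');cv2.imwrite('pics/c2.png',cv2.resize(a[150:270,195:455],None,fx=3,fy=3,interpolation=cv2.INTER_CUBIC))
E
```

```text
(no output)
```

View pics/c1.png

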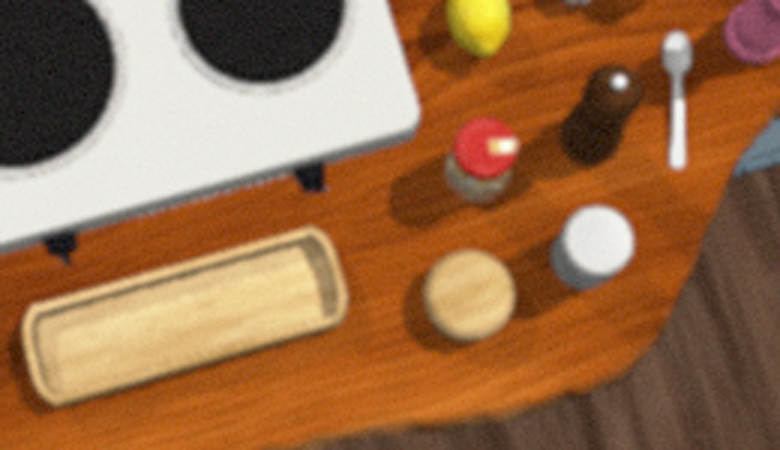

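View pics/c2.png

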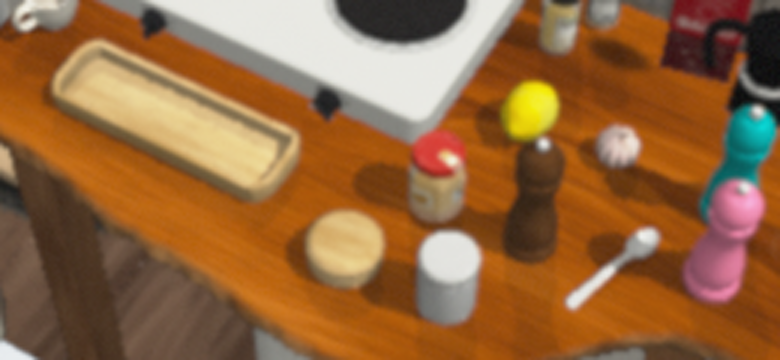

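```bash
python3 - <<'E'
from h import *
def t(u,v,z): return at('top',200+(u-1)/3,140+(v-1)/3,z)
def s(u,v,z): return at('scene',195+(u-1)/3,150+(v-1)/3,z)
print('jar',t(486,148,.086),s(439,153,.086));print('mill',t(620,82,.168),s(543,145,.168))
print('salt',t(470,294,.038),s(345,242,.038));print('shk',t(599,241,.086),s(449,256,.086))
print('spoon',t(678,168,.004),t(676,31,.006),s(570,304,.004),s(658,232,.006))
for p in[(25,305),(322,228),(347,300),(55,404)]:print('tray',t(*p,.03))
for p in[(55,80),(98,40),(298,145),(255,198)]:print('trayS',s(*p,.03))
print('stove',t(418,110,.05),t(0,245,.05),t(300,165,.04),'knob',t(312,188,.03),t(62,260,.03),'lemon',t(480,30,.03),'mug',at('top',176,243,.04))
E
```

```text
jar [ 0.5241 -0.2322  0.086 ] [ 0.5193 -0.2313  0.086 ]
mill [ 0.5285 -0.3417  0.168 ] [ 0.5226 -0.3399  0.168 ]
salt [ 0.41   -0.1865  0.038 ] [ 0.4032 -0.1876  0.038 ]
shk [ 0.4173 -0.3015  0.086 ] [ 0.4132 -0.3003  0.086 ]
spoon [ 0.475  -0.4133  0.004 ] [ 0.6036 -0.4552  0.006 ] [ 0.4738 -0.4128  0.004 ] [ 0.6001 -0.4551  0.006 ]
tray [0.5115 0.1995 0.03  ]
tray [ 0.5061 -0.0757  0.03  ]
tray [ 0.4362 -0.0795  0.03  ]
tray [0.4183 0.1935 0.03  ]
trayS [0.4294 0.2053 0.03  ]
trayS [0.502 0.199 0.03 ]
trayS [ 0.49   -0.0771  0.03  ]
trayS [ 0.4074 -0.0751  0.03  ]
stove [ 0.584  -0.1892  0.05  ] [0.5661 0.2052 0.05  ] [ 0.5662 -0.0719  0.04  ] knob [ 0.5447 -0.077   0.03  ] [0.5424 0.1584 0.03  ] lemon [ 0.6487 -0.2704  0.03  ] mug [0.5285 0.2802 0.04  ]
```

Call:
move_arm:
  rows:
    - [0,0,7,0,0,-1,1]
    - [0,0,7,0,0,-1,1]
    - [0,0,7,0,0,-1,1]
    - [0,0,7,0,0,-1,1]
    - [0,0,7,0,0,-1,1]
    - [0,0,7,0,0,-1,1]
    - [0,0,7,0,0,-1,1]
    - [0,0,7,0,0,-1,1]

```text
time: 0.77
ee_pos: [0.128, 0.5602, 0.2945]
eef_rot: [-3.141, 0.001, 1.933]
contact_force: [-0.3, 0.1, 0.4]
opening: 0.092
gripper_force: 0.0
```

Call:
move_arm:
  rows:
    - [0,0,7,0,0,0,1]
    - [0,0,7,0,0,0,1]
    - [0,0,7,0,0,0,1]
    - [0,0,0,-3.3,2.2,0,1]
    - [0,0,0,-3.3,2.2,0,1]
    - [0,0,0,-3.3,2.2,0,1]
    - [0,0,0,-3.3,2.2,0,1]
    - [0,0,0,-3.3,2.2,0,1]

```text
time: 1.43
ee_pos: [0.2388, 0.394, 0.2941]
eef_rot: [-3.141, 0.001, 1.574]
contact_force: [1.1, 1.0, 0.5]
opening: 0.0921
gripper_force: 0.0
```

Call:
move_arm:
  rows:
    - [0,0,0,-3.3,2.2,0,1]
    - [0,0,0,-3.3,2.2,0,1]
    - [0,0,0,-3.3,2.2,0,1]
    - [0,0,0,-3.3,2.2,0,1]
    - [0,0,0,-3.3,2.2,0,1]
    - [0,0,0,-3.3,2.2,0,1]
    - [0,0,0,-3.3,2.2,0,1]
    - [0,0,0,-3.3,2.2,0,1]

```text
time: 2.1
ee_pos: [0.4155, 0.1302, 0.2944]
eef_rot: [-3.142, -0.0, 1.573]
contact_force: [1.0, 0.8, 0.3]
opening: 0.0923
gripper_force: 0.0
```

Call:
move_arm:
  rows:
    - [0,0,0,-3.3,2.2,0,1]
    - [0,0,0,-3.3,2.2,0,1]
    - [0,0,0,0,0,0,1]
    - [0,0,0,0,0,0,1]

```text
time: 2.43
ee_pos: [0.4594, 0.0649, 0.2939]
eef_rot: [-3.14, -0.0, 1.569]
contact_force: [-0.3, -0.1, 0.8]
opening: 0.0918
gripper_force: 0.0
```

```bash
python3 - <<'E'
from h import *
st=read_state();print(st['ee_pos'],st['eef_rot'],st['joints']);im=snap('wrist','w0.png')
E
```

```text
[0.45935645 0.06493269 0.29386474] [-3.13970091e+00 -4.93350043e-04  1.56927218e+00] [-1.21179651e-01 -1.79538880e-01  1.77702922e+00  2.64085135e-04
  1.54603942e+00 -1.19662767e-01]
```

View pics/w0.png

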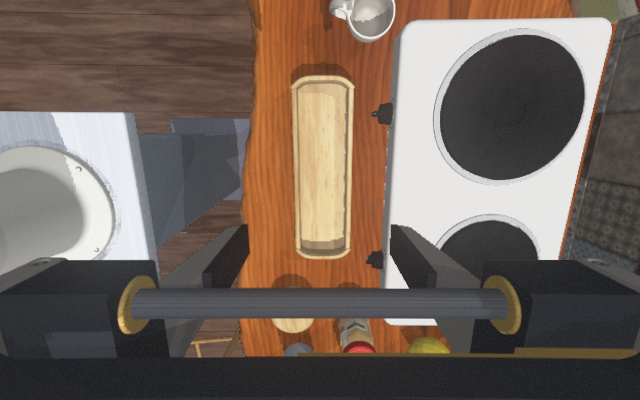

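The wrist view shows the tray from (292,82)-(355,82) to (296,252)-(351,252). The ends are at rows about 76 and 258, near column 323.

```bash
python3 - <<'E'
from h import *
for p in[(292,100,.027),(354,100,.027),(295,240,.027),(351,240,.027),(323,75,.032),(323,259,.032)]:print(p,at('wrist',*p))
im=cv2.imread('pics/w0.png');c=cv2.resize(im[60:345,270:450],None,fx=2.1,fy=2.1,interpolation=cv2.INTER_CUBIC);cv2.imwrite('pics/c3.png',c)
E
```

```text
(292, 100, 0.027) [0.4186 0.1753 0.027 ]
(354, 100, 0.027) [0.5102 0.1754 0.027 ]
(295, 240, 0.027) [ 0.4185 -0.0465  0.027 ]
(351, 240, 0.027) [ 0.5124 -0.0463  0.027 ]
(323, 75, 0.032) [0.4642 0.2086 0.032 ]
(323, 259, 0.032) [ 0.4656 -0.0787  0.032 ]
```

View pics/c3.png

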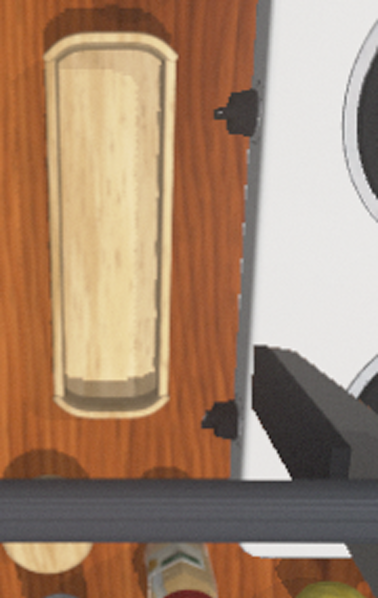

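Tray centre is (0.4645, 0.0645) with yaw about 0. The measured width of 93 mm and length of 287 mm match the given sizes. Next I'll go above the jar.

Call:
move_arm:
  rows:
    - [0,0,0,-3.3,0.7,0,1]
    - [0,0,0,-3.3,0.7,0,1]
    - [0,0,0,-3.3,0.7,0,1]
    - [0,0,0,-3.3,0.7,0,1]
    - [0,0,0,-3.3,0.7,0,1]
    - [0,0,0,-3.3,0.7,0,1]
    - [0,0,0,-3.3,0.7,0,1]
    - [0,0,0,-3.3,0.7,0,1]

```text
time: 3.15
ee_pos: [0.5161, -0.197, 0.2947]
eef_rot: [3.141, -0.0, 1.576]
contact_force: [0.5, 0.6, 0.5]
opening: 0.0917
gripper_force: 0.0
```

Call:
move_arm:
  rows:
    - [0,0,0,-3.3,0.7,0,1]
    - [0,0,0,0,0,0,1]
    - [0,0,0,0,0,0,1]
    - [0,0,0,0,0,0,1]

```text
time: 3.48
ee_pos: [0.523, -0.2286, 0.2946]
eef_rot: [-3.141, -0.001, 1.575]
contact_force: [-0.8, -0.4, -0.4]
opening: 0.0919
gripper_force: 0.0
```

```bash
python3 - <<'E'
from h import *
st=read_state();print(st['ee_pos'],st['eef_rot'],st['joints']);im=snap('wrist','w1.png')
E
```

```text
[ 0.52297565 -0.22861618  0.29457847] [-3.14135429e+00 -9.54891051e-04  1.57478114e+00] [-6.24124290e-01  1.06473956e-01  1.49739643e+00  6.32905524e-04
  1.53847625e+00 -6.28129904e-01]
```

View pics/w1.png

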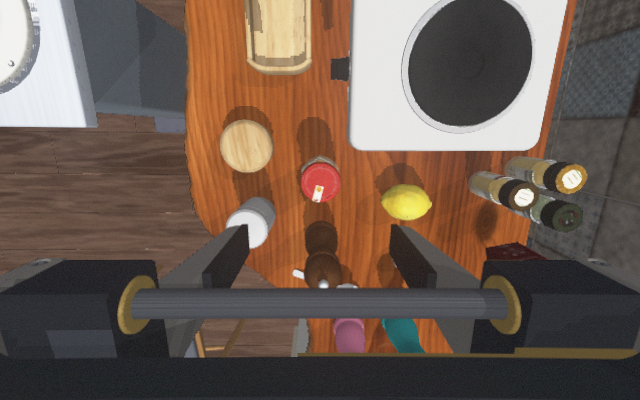

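Jar lid at (321,182), salt box lid at (246,145), shaker lid at about (247,229), mill knob at about (323,285).

```bash
python3 - <<'E'
from h import *
print('jar',at('wrist',321,182,.086),'salt',at('wrist',246,145,.038),at('wrist',220,145,.038),at('wrist',273,145,.038),'shk',at('wrist',247,229,.086),'mill',at('wrist',323,285,.168))
print('tray end',at('wrist',246,50,.027),at('wrist',312,50,.027),at('wrist',280,76,.032))
E
```

```text
jar [ 0.5259 -0.2313  0.086 ] salt [ 0.4134 -0.1846  0.038 ] [ 0.3746 -0.1849  0.038 ] [ 0.4539 -0.1844  0.038 ] shk [ 0.42   -0.3005  0.086 ] mill [ 0.5284 -0.3401  0.168 ]
tray end [ 0.4189 -0.0533  0.027 ] [ 0.5123 -0.0526  0.027 ] [ 0.4665 -0.0877  0.032 ]
```

Call:
move_arm:
  rows:
    - [0,0,0,-0.2,0.3,3.2,1]
    - [0,0,0,0,0,3.2,1]
    - [0,0,0,0,0,3.2,1]
    - [0,0,0,0,0,3.2,1]
    - [0,0,0,0,0,3.2,1]
    - [0,0,0,0,0,3.2,1]
    - [0,0,0,0,0,3.2,1]
    - [0,0,0,0,0,3.4,1]

```text
time: 4.2
ee_pos: [0.5265, -0.2308, 0.0363]
eef_rot: [3.14, 0.001, 1.575]
contact_force: [0.7, 1.2, 0.7]
opening: 0.0919
gripper_force: 0.0
```

Call:
move_arm:
  rows:
    - [0,0,0,0,0,0,1]
    - [0,0,0,0,0,0,0]
    - [0,0,0,0,0,0,0]
    - [0,0,0,0,0,0,0]
    - [0,0,0,0,0,0,0]
    - [0,0,0,0,0,0,0]
    - [0,0,0,0,0,0,0]
    - [0,0,0,0,0,0,0]

```text
time: 4.87
ee_pos: [0.5263, -0.2332, 0.038]
eef_rot: [3.141, 0.001, 1.573]
contact_force: [-1.9, 1.1, 5.8]
opening: 0.0557
gripper_force: 30.0
```

Call:
move_arm:
  rows:
    - [0,0,0,0,0,-1,0]
    - [0,0,0,0,0,-3,0]
    - [0,0,0,0,0,-3,0]
    - [0,0,0,0,0,-3,0]
    - [0,0,0,1.7,-0.3,0,0]
    - [0,0,0,3,-0.5,0,0]
    - [0,0,0,3,-0.5,0,0]
    - [0,0,0,3,-0.5,0,0]

```text
time: 5.53
ee_pos: [0.5069, -0.1245, 0.1367]
eef_rot: [-3.141, -0.0, 1.572]
contact_force: [0.6, 0.2, -2.5]
opening: 0.0556
gripper_force: 30.0
```

Call:
move_arm:
  rows:
    - [0,0,0,3,-0.5,0,0]
    - [0,0,0,3,-0.5,0,0]
    - [0,0,0,3,-0.5,0,0]
    - [0,0,0,3,-0.5,0,0]
    - [0,0,0,3,-0.5,0,0]
    - [0,0,0,3,-0.5,0,0]
    - [0,0,0,3,-0.5,0,0]
    - [0,0,0,3,-0.5,0,0]

```text
time: 6.2
ee_pos: [0.4663, 0.1157, 0.1367]
eef_rot: [-3.141, -0.0, 1.573]
contact_force: [0.9, 0.4, -2.0]
opening: 0.0555
gripper_force: 30.0
```

Call:
move_arm:
  rows:
    - [0,0,0,2.9,-0.4,0,0]
    - [0,0,0,0,0,0,0]
    - [0,0,0,0,0,0,0]
    - [0,0,0,0,0,0,0]

```text
time: 6.53
ee_pos: [0.463, 0.1428, 0.1366]
eef_rot: [-3.141, 0.0, 1.573]
contact_force: [0.1, -0.4, -3.0]
opening: 0.0554
gripper_force: 30.0
```

Call:
move_arm:
  rows:
    - [0,0,0,0.2,0.2,2.5,0]
    - [0,0,0,0,0,3,0]
    - [0,0,0,0,0,2,0]
    - [0,0,0,0,0,1,0]
    - [0,0,0,0,0,0.3,0]
    - [0,0,0,0,0,0.2,0]
    - [0,0,0,0,0,0.2,0]
    - [0,0,0,0,0,0,0]

```text
time: 7.2
ee_pos: [0.4662, 0.145, 0.0457]
eef_rot: [3.139, -0.0, 1.573]
contact_force: [0.6, 0.5, -3.0]
opening: 0.0554
gripper_force: 30.0
```

Call:
move_arm:
  rows:
    - [0,0,0,0,0,0.1,0]
    - [0,0,0,0,0,0.1,0]
    - [0,0,0,0,0,0,0]

```text
time: 7.45
ee_pos: [0.4664, 0.1457, 0.0452]
eef_rot: [3.139, -0.001, 1.573]
contact_force: [-5.4, 1.4, 10.1]
opening: 0.0554
gripper_force: 30.0
```

Call:
move_arm:
  rows:
    - [0,0,0,0,0,0,1]
    - [0,0,0,0,0,0,1]
    - [0,0,0,0,0,0,1]
    - [0,0,0,0,0,0,1]
    - [0,0,0,0,0,-1,1]
    - [0,0,0,0,0,-3,1]
    - [0,0,0,0,0,-4,1]
    - [0,0,0,0,0,-4,1]

```text
time: 8.12
ee_pos: [0.464, 0.1451, 0.1639]
eef_rot: [-3.139, 0.0, 1.573]
contact_force: [1.9, 0.4, -0.5]
opening: 0.092
gripper_force: 0.0
```

Call:
move_arm:
  rows:
    - [0,0,0,0,0,-4,1]
    - [0,0,0,-3.2,-0.3,0,1]
    - [0,0,0,-3.2,-0.3,0,1]
    - [0,0,0,-3.2,-0.3,0,1]
    - [0,0,0,-3.2,-0.3,0,1]
    - [0,0,0,-3.2,-0.3,0,1]
    - [0,0,0,-3.2,-0.3,0,1]
    - [0,0,0,-3.2,-0.3,0,1]

```text
time: 8.78
ee_pos: [0.4442, -0.0803, 0.2035]
eef_rot: [3.141, 0.0, 1.573]
contact_force: [0.9, -0.5, 0.0]
opening: 0.0922
gripper_force: 0.0
```

Call:
move_arm:
  rows:
    - [0,0,0,-3.2,-0.3,0,1]
    - [0,0,0,-3.2,-0.3,0,1]
    - [0,0,0,-3.2,-0.4,0,1]
    - [0,0,0,-3.2,-0.4,0,1]
    - [0,0,0,-3.2,-0.4,0,1]
    - [0,0,0,-3.2,-0.4,0,1]
    - [0,0,0,-3.2,-0.4,0,1]
    - [0,0,-7,0,0,0,1]

```text
time: 9.45
ee_pos: [0.418, -0.3079, 0.2035]
eef_rot: [-3.142, 0.003, 1.691]
contact_force: [-0.1, -0.6, 0.2]
opening: 0.0918
gripper_force: 0.0
```

Call:
move_arm:
  rows:
    - [0,0,-7,0,0,0,1]
    - [0,0,-7,0,0,0,1]
    - [0,0,-7,0,0,0,1]
    - [0,0,-7,0,0,0,1]
    - [0,0,-7,0,0,0,1]
    - [0,0,-7,0,0,0,1]
    - [0,0,0,0,0,0,1]
    - [0,0,0,0,0,0,1]

```text
time: 10.12
ee_pos: [0.419, -0.3029, 0.2032]
eef_rot: [-3.142, 0.0, 2.425]
contact_force: [1.0, 0.7, -0.6]
opening: 0.0918
gripper_force: 0.0
```

```bash
python3 - <<'E'
from h import *
st=read_state();print(st['ee_pos'],st['eef_rot'],st['joints']);im=snap('wrist','w2.png')
E
```

```text
[ 0.419016   -0.30292096  0.20315269] [-3.14154218e+00  4.99411373e-04  2.42461618e+00] [-8.59991375e-01  1.60019122e-02  1.77191174e+00  2.17294253e-05
  1.35317750e+00 -1.71381590e+00]
```

View pics/w2.png

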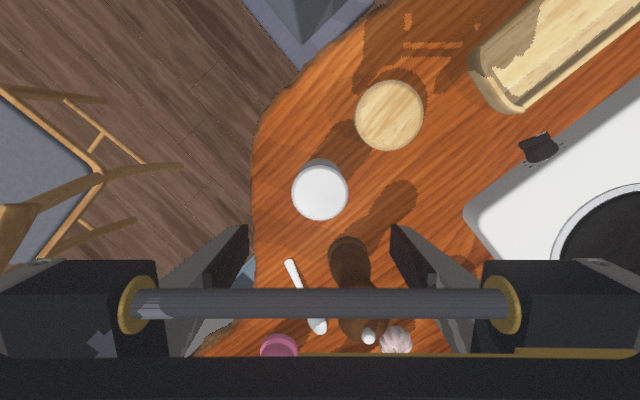

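Shaker lid at (320,191), centred between the fingers. Salt lid at (389,115), mill knob at (369,337).

```bash
python3 - <<'E'
from h import *
print('shk',at('wrist',320,191,.086),'salt',at('wrist',389,115,.038),'mill',at('wrist',369,337,.168),'spoon',at('wrist',291,262,.004))
E
```

```text
shk [ 0.4157 -0.2992  0.086 ] salt [ 0.4085 -0.1879  0.038 ] mill [ 0.5269 -0.3403  0.168 ] spoon [ 0.4816 -0.4116  0.004 ]
```

Call:
move_arm:
  rows:
    - [0,0,0,0.3,0.1,2,1]
    - [0,0,0,0,0,2.5,1]
    - [0,0,0,0,0,2.5,1]
    - [0,0,0,0,0,2.5,1]
    - [0,0,0,0,0,2.5,1]
    - [0,0,0,0,0,2.5,1]
    - [0,0,0,0,0,1.7,1]
    - [0,0,0,0,0,1,1]

```text
time: 10.83
ee_pos: [0.4163, -0.2989, 0.0284]
eef_rot: [3.141, -0.004, 2.426]
contact_force: [-0.2, 0.8, -0.3]
opening: 0.0917
gripper_force: 0.0
```

Call:
move_arm:
  rows:
    - [0,0,0,0,0,0,1]
    - [0,0,0,0,0,0,0]
    - [0,0,0,0,0,0,0]
    - [0,0,0,0,0,0,0]
    - [0,0,0,0,0,0,0]
    - [0,0,0,0,0,0,0]
    - [0,0,0,0,0,0,0]
    - [0,0,0,0,0,0,0]

```text
time: 11.5
ee_pos: [0.4178, -0.3007, 0.0315]
eef_rot: [-3.141, 0.001, 2.428]
contact_force: [-1.0, -0.8, 5.2]
opening: 0.0591
gripper_force: 30.0
```

Call:
move_arm:
  rows:
    - [0,0,0,0,0,-1,0]
    - [0,0,0,0,0,-3,0]
    - [0,0,0,0,0,-3,0]
    - [0,0,0,0,0,-3,0]
    - [0,0,4,0,0,0,0]
    - [0,0,7,0,0,0,0]
    - [0,0,7,0,0,0,0]
    - [0,0,7,0,0,0,0]

```text
time: 12.17
ee_pos: [0.4171, -0.2997, 0.1308]
eef_rot: [-3.141, -0.001, 1.986]
contact_force: [-0.7, -0.5, -1.8]
opening: 0.0589
gripper_force: 30.0
```

Call:
move_arm:
  rows:
    - [0,0,7,0,0,0,0]
    - [0,0,7,0,0,0,0]
    - [0,0,7,0,0,0,0]
    - [0,0,3,0,0,0,0]
    - [0,0,0,2,0.4,0,0]
    - [0,0,0,3,0.5,0,0]
    - [0,0,0,3,0.5,0,0]
    - [0,0,0,3,0.5,0,0]

```text
time: 12.83
ee_pos: [0.4357, -0.1887, 0.1305]
eef_rot: [-3.141, -0.001, 1.572]
contact_force: [-0.4, 0.5, -1.8]
opening: 0.0587
gripper_force: 30.0
```

Call:
move_arm:
  rows:
    - [0,0,0,3,0.5,0,0]
    - [0,0,0,3,0.5,0,0]
    - [0,0,0,3,0.5,0,0]
    - [0,0,0,3,0.5,0,0]
    - [0,0,0,3,0.5,0,0]
    - [0,0,0,2.5,0.3,0,0]
    - [0,0,0,0,0,0,0]
    - [0,0,0,0,0,0,0]

```text
time: 13.5
ee_pos: [0.4633, -0.014, 0.1305]
eef_rot: [-3.141, 0.0, 1.576]
contact_force: [0.9, -0.0, -1.5]
opening: 0.0587
gripper_force: 30.0
```

Call:
move_arm:
  rows:
    - [0,0,0,-0.1,0.1,2.5,0]
    - [0,0,0,0,0,3,0]
    - [0,0,0,0,0,2,0]
    - [0,0,0,0,0,1,0]
    - [0,0,0,0,0,0.4,0]
    - [0,0,0,0,0,0.2,0]
    - [0,0,0,0,0,0.2,0]
    - [0,0,0,0,0,0,0]

```text
time: 14.17
ee_pos: [0.466, -0.0166, 0.0388]
eef_rot: [3.139, 0.001, 1.573]
contact_force: [0.1, -0.5, -1.9]
opening: 0.0587
gripper_force: 30.0
```

Call:
move_arm:
  rows:
    - [0,0,0,0,0,0.1,0]
    - [0,0,0,0,0,0,0]

```text
time: 14.33
ee_pos: [0.4661, -0.0166, 0.0386]
eef_rot: [3.139, 0.001, 1.573]
contact_force: [-2.3, -0.2, 6.4]
opening: 0.0591
gripper_force: 30.0
```

Call:
move_arm:
  rows:
    - [0,0,0,0,0,0,1]
    - [0,0,0,0,0,0,1]
    - [0,0,0,0,0,0,1]
    - [0,0,0,0,0,0,1]
    - [0,0,0,0,0,-1,1]
    - [0,0,0,0,0,-3,1]
    - [0,0,0,0,0,-4,1]
    - [0,0,0,0,0,-4,1]

```text
time: 15.0
ee_pos: [0.4637, -0.0157, 0.1579]
eef_rot: [-3.14, -0.001, 1.573]
contact_force: [0.5, -0.6, -0.7]
opening: 0.0922
gripper_force: 0.0
```

Call:
move_arm:
  rows:
    - [0,0,0,0,0,-4,1]
    - [0,0,0,0,0,-4,1]
    - [0,0,0,-3.2,0.6,0,1]
    - [0,0,0,-3.2,0.6,0,1]
    - [0,0,0,-3.2,0.6,0,1]
    - [0,0,0,-3.2,0.6,0,1]
    - [0,0,0,-3.2,0.6,0,1]
    - [0,0,0,-3.2,0.6,0,1]

```text
time: 15.67
ee_pos: [0.5012, -0.2095, 0.2374]
eef_rot: [3.141, 0.0, 1.573]
contact_force: [0.8, -0.7, 0.4]
opening: 0.0915
gripper_force: 0.0
```

Call:
move_arm:
  rows:
    - [0,0,0,-3.2,0.6,0,1]
    - [0,0,0,-3.2,0.6,0,1]
    - [0,0,0,-3.2,0.6,0,1]
    - [0,0,0,-3.2,0.6,0,1]
    - [0,0,0,0,0,0,1]
    - [0,0,0,0,0,0,1]

```text
time: 16.17
ee_pos: [0.5251, -0.337, 0.2366]
eef_rot: [-3.141, -0.001, 1.571]
contact_force: [0.3, -0.1, 1.0]
opening: 0.0917
gripper_force: 0.0
```

```bash
python3 - <<'E'
from h import *
st=read_state();print(st['ee_pos'],st['eef_rot'],st['joints']);im=snap('wrist','w3.png')
E
```

```text
[ 0.52513088 -0.33702542  0.23662037] [-3.14121603e+00 -5.41540451e-04  1.57087845e+00] [-7.64009662e-01  2.70898026e-01  1.42267898e+00  1.31396451e-04
  1.44866226e+00 -7.64107941e-01]
```

View pics/w3.png

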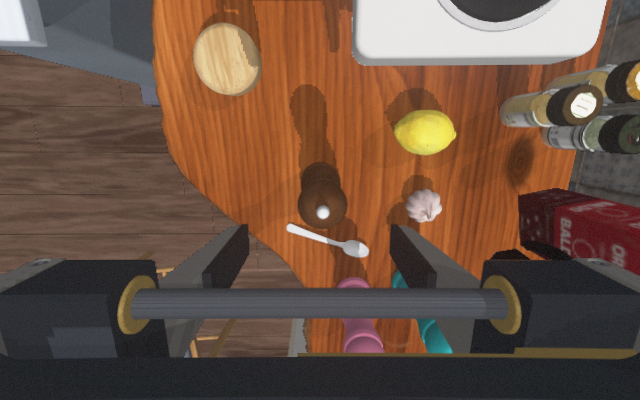

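Mill knob at (323,212). The spoon runs from its handle tip (287,227) to its bowl tip (369,250).

```bash
python3 - <<'E'
from h import *
print('mill',at('wrist',323,212,.168),'spoon',at('wrist',287,227,.003),at('wrist',369,250,.007),'garlic',at('wrist',424,206,.03),'pink',at('wrist',355,285,.1))
E
```

```text
mill [ 0.5289 -0.3394  0.168 ] spoon [ 0.4765 -0.4134  0.003 ] [ 0.6029 -0.4493  0.007 ] garlic [ 0.6722 -0.3721  0.03  ] pink [ 0.5698 -0.4534  0.1   ]
```

Call:
move_arm:
  rows:
    - [0,0,0,-0.3,0.2,1,1]
    - [0,0,0,0,0,2,1]
    - [0,0,0,0,0,3,1]
    - [0,0,0,0,0,3,1]
    - [0,0,0,0,0,2,1]
    - [0,0,0,0,0,0.8,1]
    - [0,0,0,0,0,0,1]
    - [0,0,0,0,0,0,1]

```text
time: 16.88
ee_pos: [0.5279, -0.3385, 0.1194]
eef_rot: [3.141, 0.0, 1.574]
contact_force: [-0.2, -0.5, 0.1]
opening: 0.0919
gripper_force: 0.0
```

Call:
move_arm:
  rows:
    - [0,0,0,0,0,0,0]
    - [0,0,0,0,0,0,0]
    - [0,0,0,0,0,0,0]
    - [0,0,0,0,0,0,0]
    - [0,0,0,0,0,0,0]
    - [0,0,0,0,0,0,0]
    - [0,0,0,0,0,0,0]
    - [0,0,0,0,0,0,0]

```text
time: 17.55
ee_pos: [0.5276, -0.3389, 0.1187]
eef_rot: [3.141, 0.0, 1.573]
contact_force: [-0.4, 0.4, 0.2]
opening: 0.0479
gripper_force: 30.0
```

Call:
move_arm:
  rows:
    - [0,0,0,0,0,-1,0]
    - [0,0,0,0,0,-3,0]
    - [0,0,0,0,0,-3,0]
    - [0,0,0,0,0,-3,0]
    - [0,0,0,0,0,-3,0]
    - [0,0,0,1.3,-0.2,-1,0]
    - [0,0,0,2,-0.3,0,0]
    - [0,0,0,3,-0.5,0,0]

```text
time: 18.22
ee_pos: [0.5174, -0.2772, 0.2601]
eef_rot: [3.14, 0.002, 1.571]
contact_force: [-0.6, -0.0, -2.4]
opening: 0.0478
gripper_force: 30.0
```

Call:
move_arm:
  rows:
    - [0,0,0,3,-0.5,0,0]
    - [0,0,0,3,-0.5,0,0]
    - [0,0,0,3,-0.5,0,0]
    - [0,0,0,3,-0.5,0,0]
    - [0,0,0,3,-0.5,0,0]
    - [0,0,0,3,-0.5,0,0]
    - [0,0,0,3,-0.5,0,0]
    - [0,0,0,3,-0.4,0,0]

```text
time: 18.88
ee_pos: [0.4769, -0.0346, 0.2588]
eef_rot: [-3.141, -0.0, 1.573]
contact_force: [-0.1, 0.9, -0.6]
opening: 0.0478
gripper_force: 30.0
```

Call:
move_arm:
  rows:
    - [0,0,0,3,-0.4,0,0]
    - [0,0,0,3,-0.4,0,0]
    - [0,0,0,2.5,-0.3,0,0]
    - [0,0,0,1.5,-0.2,0,0]
    - [0,0,0,0,0,0,0]
    - [0,0,0,0,0,0,0]
    - [0,0,0,0,0,0,0]

```text
time: 19.47
ee_pos: [0.4646, 0.0633, 0.2587]
eef_rot: [-3.141, 0.001, 1.573]
contact_force: [-0.0, 0.3, -1.5]
opening: 0.0479
gripper_force: 30.0
```

```bash
python3 - <<'E'
from h import *
snap('wrist','w4.png')
E
```

```text
(no output)
```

View pics/w4.png

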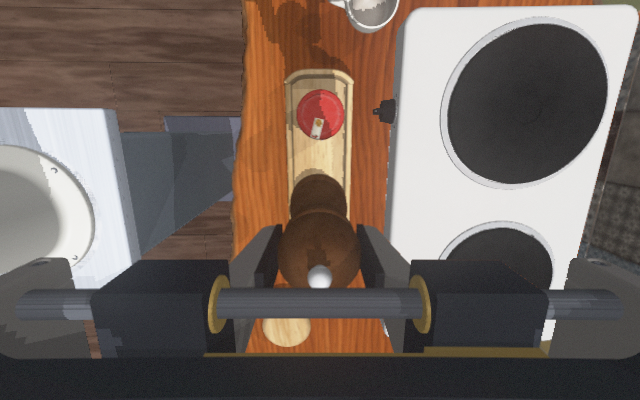

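The jar stands in the tray with its lid at (320,113). The mill is held upright over the middle. Lowering it.

Call:
move_arm:
  rows:
    - [0,0,0,0,0.1,2,0]
    - [0,0,0,0,0,3,0]
    - [0,0,0,0,0,3,0]
    - [0,0,0,0,0,3,0]
    - [0,0,0,0,0,1.4,0]
    - [0,0,0,0,0,0.5,0]
    - [0,0,0,0,0,0.2,0]
    - [0,0,0,0,0,0,0]

```text
time: 20.18
ee_pos: [0.4663, 0.0633, 0.1283]
eef_rot: [3.141, 0.0, 1.572]
contact_force: [-0.3, 0.3, -2.0]
opening: 0.0478
gripper_force: 30.0
```

Call:
move_arm:
  rows:
    - [0,0,0,0,0,0.1,0]
    - [0,0,0,0,0,0,0]

```text
time: 20.35
ee_pos: [0.4668, 0.0636, 0.128]
eef_rot: [3.139, 0.0, 1.573]
contact_force: [0.1, 0.5, -2.4]
opening: 0.0477
gripper_force: 30.0
```

Call:
move_arm:
  rows:
    - [0,0,0,0,0,0.1,0]
    - [0,0,0,0,0,0.1,0]
    - [0,0,0,0,0,0,0]

```text
time: 20.6
ee_pos: [0.4666, 0.0638, 0.1258]
eef_rot: [3.139, 0.0, 1.573]
contact_force: [-0.2, 0.1, 3.8]
opening: 0.0476
gripper_force: 30.0
```

Call:
move_arm:
  rows:
    - [0,0,0,0,0,0,1]
    - [0,0,0,0,0,0,1]
    - [0,0,0,0,0,0,1]
    - [0,0,0,0,0,0,1]
    - [0,0,0,0,0,-1,1]
    - [0,0,0,0,0,-3,1]
    - [0,0,0,0,0,-4,1]
    - [0,0,0,0,0,-4,1]

```text
time: 21.27
ee_pos: [0.4646, 0.0641, 0.2459]
eef_rot: [-3.139, -0.0, 1.573]
contact_force: [2.2, -0.9, 0.2]
opening: 0.0918
gripper_force: 0.0
```

```bash
python3 - <<'E'
from h import *
def s(u,v,z): return at('scene',195+(u-1)/3,150+(v-1)/3,z)
print('pink',s(743,186,.168),s(712,284,.01),at('top',470,130,.168),at('top',453,153,.01),'teal',at('top',449,102,.168),s(757,112,.168))
o=np.array([.539,-.433])
snap('top','top1.png');a=cv2.imread('pics/top1.png')
cv2.imwrite('pics/c5.png',cv2.resize(a[90:290,190:490],None,fx=2.6,fy=2.6,interpolation=cv2.INTER_CUBIC))
E
```

```text
pink [ 0.5757 -0.5268  0.168 ] [ 0.566  -0.5304  0.01  ] [ 0.5772 -0.527   0.168 ] [ 0.5718 -0.5276  0.01  ] teal [ 0.6643 -0.5021  0.168 ] [ 0.6677 -0.5051  0.168 ]
```

View pics/c5.png

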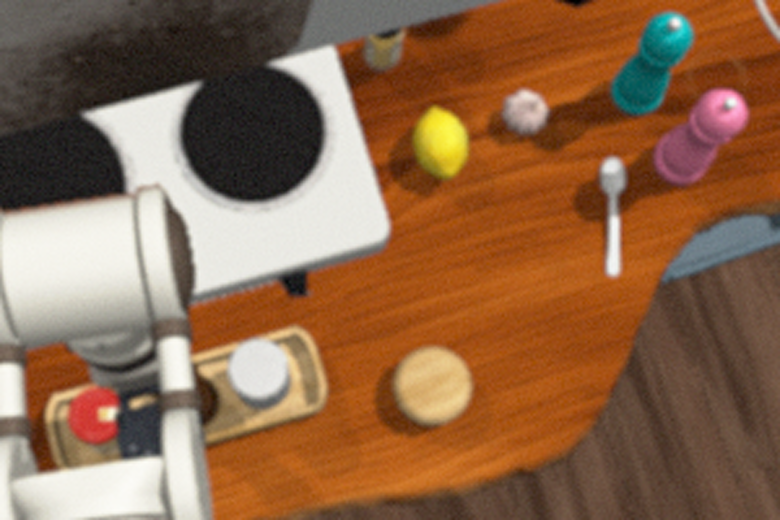

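The shaker and jar stand in the tray. The spoon lies near the pink mill at (0.576, -0.527), so I'll grip it about 15 mm toward the handle.

Call:
move_arm:
  rows:
    - [0,0,0,-3.3,0.4,0,0.5]
    - [0,0,0,-3.3,0.4,0,0.5]
    - [0,0,0,-3.3,0.4,0,0.5]
    - [0,0,0,-3.3,0.4,0,0.5]
    - [0,0,0,-3.3,0.4,0,0.5]
    - [0,0,0,-3.3,0.4,0,0.5]
    - [0,0,0,-3.3,0.4,0,0.5]
    - [0,0,0,-3.3,0.4,0,0.5]

```text
time: 21.98
ee_pos: [0.4982, -0.2017, 0.2452]
eef_rot: [3.141, 0.0, 1.573]
contact_force: [0.6, 0.2, 0.4]
opening: 0.0461
gripper_force: 0.0
```

Call:
move_arm:
  rows:
    - [0,0,0,-3.3,0.4,0,0.5]
    - [0,0,0,-3.3,0.4,0,0.5]
    - [0,0,0,-3.3,0.4,0,0.5]
    - [0,0,0,-3.3,0.4,0,0.5]
    - [0,0,0,-3.3,0.4,0,0.5]
    - [0,0,0,-3.3,0.4,0,0.5]
    - [0,0,0,-3,0.4,0,0.5]
    - [0,0,-7,0,0,0,0.5]

```text
time: 22.65
ee_pos: [0.5257, -0.4331, 0.2436]
eef_rot: [-3.141, 0.001, 1.692]
contact_force: [-0.5, 0.1, -0.8]
opening: 0.0461
gripper_force: 0.0
```

Call:
move_arm:
  rows:
    - [0,0,-7,0,0,0,0.5]
    - [0,0,-7,0,0,0,0.5]
    - [0,0,-7,0,0,0,0.5]
    - [0,0,-7,0,0,0,0.5]
    - [0,0,-7,0,0,0,0.5]
    - [0,0,-7,0,0,0,0.5]
    - [0,0,-7,0,0,0,0.5]
    - [0,0,-7,0,0,0,0.5]

```text
time: 23.32
ee_pos: [0.5267, -0.428, 0.245]
eef_rot: [-3.142, 0.0, 2.678]
contact_force: [-0.2, -0.7, -0.2]
opening: 0.0461
gripper_force: 0.0
```

Call:
move_arm:
  rows:
    - [0,0,-7,0,0,0,0.5]
    - [0,0,-3,0,0,0,0.5]
    - [0,0,0,0,0,0,0.5]
    - [0,0,0,0,0,0,0.5]

```text
time: 23.65
ee_pos: [0.5267, -0.4279, 0.2449]
eef_rot: [-3.142, 0.0, 2.845]
contact_force: [0.5, -0.7, -0.5]
opening: 0.0462
gripper_force: 0.0
```

```bash
python3 - <<'E'
from h import *
st=read_state();print(st['ee_pos'],st['eef_rot'],st['joints']);im=snap('wrist','w5.png')
E
```

```text
[ 0.5266975  -0.4279384   0.24489693] [-3.14150395e+00  2.09699121e-04  2.84525656e+00] [-8.59941900e-01  4.09450999e-01  1.23315841e+00  3.71399199e-05
  1.49875859e+00 -2.13440480e+00]
```

View pics/w5.png

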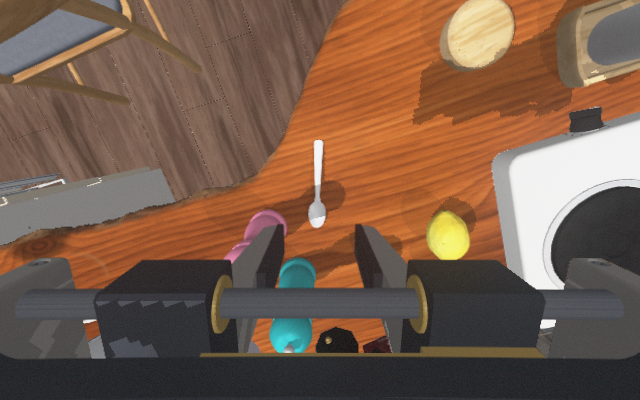

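The spoon runs from the handle end (319,140) to the bowl end (317,228), nearly aligned with the tool's x. Salt lid at about (478,33).

```bash
python3 - <<'E'
from h import *
st=read_state();M=R.from_euler('xyz',st['eef_rot']).as_matrix()
a=at('wrist',319,140,.003);b=at('wrist',317,228,.006)
print(a,b,np.linalg.norm(a-b),(a+b)/2)
for p in(a,b,np.array([.576,-.527,.14])):print((M.T@(p-st['ee_pos'])*100).round(2))
E
```

```text
[ 0.4762 -0.4132  0.003 ] [ 0.603  -0.4551  0.006 ] 0.13357713127627793 [ 0.5396  -0.43415  0.0045 ]
[ 5.26 -0.06 24.18]
[-8.09 -0.37 23.88]
[-7.61 -8.03 10.49]
```

Call:
move_arm:
  rows:
    - [0,0,0,0.3,-0.2,3,0.5]
    - [0,0,0,0,0,3,0.5]
    - [0,0,0,0,0,3,0.5]
    - [0,0,0,0,0,3,0.5]
    - [0,0,0,0,0,3,0.5]
    - [0,0,0,0,0,3,0.5]
    - [0,0,0,0,0,3,0.5]
    - [0,0,0,0,0,2,0.5]

```text
time: 24.37
ee_pos: [0.522, -0.4276, 0.0113]
eef_rot: [3.14, -0.003, 2.846]
contact_force: [-0.4, -0.3, 0.0]
opening: 0.0464
gripper_force: 0.0
```

Call:
move_arm:
  rows:
    - [0,0,0,0,0,0.4,0.5]
    - [0,0,0,0,0,0.4,0.5]
    - [0,0,0,0,0,0.2,0.5]
    - [0,0,0,0,0,0,0.5]

```text
time: 24.7
ee_pos: [0.524, -0.4299, 0.0062]
eef_rot: [-3.14, 0.002, 2.847]
contact_force: [-0.2, 0.3, -0.3]
opening: 0.0463
gripper_force: 0.0
```

Call:
move_arm:
  rows:
    - [0,0,0,0,0,0.2,0.5]
    - [0,0,0,0,0,0,0.3]
    - [0,0,0,0,0,0,0]
    - [0,0,0,0,0,0,0]
    - [0,0,0,0,0,0,0]
    - [0,0,0,0,0,0,0]
    - [0,0,0,0,0,0,0]
    - [0,0,0,0,0,0,0]

```text
time: 25.37
ee_pos: [0.5234, -0.4291, 0.0029]
eef_rot: [-3.141, 0.0, 2.847]
contact_force: [-0.1, 1.0, 1.8]
opening: 0.0172
gripper_force: 29.9
```

Call:
move_arm:
  rows:
    - [0,0,0,0,0,-1,0]
    - [0,0,0,0,0,-2,0]
    - [0,0,0,0,0,-3,0]
    - [0,0,0,0,0,-3,0]
    - [0,0,0,0,0,-3,0]
    - [0,0,0,0,0,-3,0]
    - [0,0,5,0,0,0,0]
    - [0,0,7,0,0,0,0]

```text
time: 26.03
ee_pos: [0.5244, -0.4304, 0.1568]
eef_rot: [-3.139, 0.006, 2.633]
contact_force: [0.3, 0.1, -0.3]
opening: 0.0167
gripper_force: 29.9
```

Call:
move_arm:
  rows:
    - [0,0,7,0,0,0,0]
    - [0,0,7,0,0,0,0]
    - [0,0,7,0,0,0,0]
    - [0,0,7,0,0,0,0]
    - [0,0,7,0,0,0,0]
    - [0,0,7,0,0,0,0]
    - [0,0,7,0,0,0,0]
    - [0,0,7,0,0,0,0]

```text
time: 26.7
ee_pos: [0.5231, -0.4289, 0.1531]
eef_rot: [3.142, 0.0, 1.654]
contact_force: [0.5, -0.4, -0.1]
opening: 0.0173
gripper_force: 29.9
```

Call:
move_arm:
  rows:
    - [0,0,5,0,0,0,0]
    - [0,0,0,2,-0.9,0,0]
    - [0,0,0,3,-1.3,0,0]
    - [0,0,0,3,-1.3,0,0]
    - [0,0,0,3,-1.3,0,0]
    - [0,0,0,3,-1.3,0,0]
    - [0,0,0,3,-1.3,0,0]
    - [0,0,0,3,-1.3,0,0]

```text
time: 27.37
ee_pos: [0.4349, -0.2277, 0.153]
eef_rot: [3.141, 0.0, 1.573]
contact_force: [-0.3, -0.7, 0.1]
opening: 0.0171
gripper_force: 29.9
```

Call:
move_arm:
  rows:
    - [0,0,0,3,-1.3,0,0]
    - [0,0,0,2,-0.9,0,0]
    - [0,0,0,1,-0.4,0,0]
    - [0,0,0,0,0,0,0]
    - [0,0,0,0,0,0,0]
    - [0,0,0,0,0,0,0]

```text
time: 27.87
ee_pos: [0.4103, -0.1705, 0.1532]
eef_rot: [3.141, 0.001, 1.572]
contact_force: [-1.0, -0.3, -0.4]
opening: 0.0174
gripper_force: 29.9
```

```bash
python3 - <<'E'
from h import *
st=read_state();print(st['ee_pos'],st['eef_rot'],st['joints']);im=snap('wrist','w6.png')
E
```

```text
[ 0.41034297 -0.1704549   0.15315082] [3.14066356e+00 1.12477952e-03 1.57235553e+00] [-6.66703361e-01 -1.34841011e-01  2.01808336e+00 -3.22929451e-04
  1.25692414e+00 -6.68163599e-01]
```

View pics/w6.png

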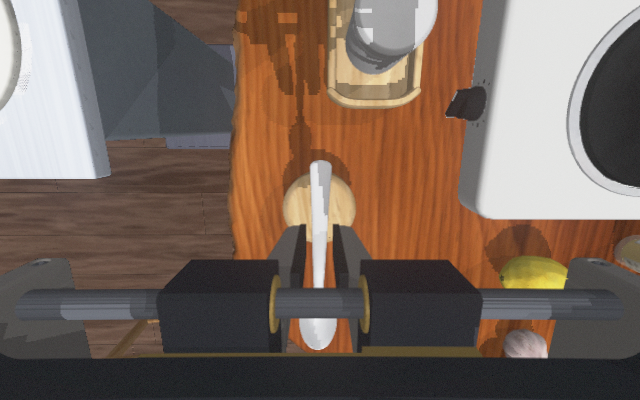

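The held spoon runs from (321,160) to (318,348), parallel to tool x. The salt lid spans columns 284 to 356 with its centre row at about 208.

```bash
python3 - <<'E'
from h import *
a=at('wrist',321,160,.153);b=at('wrist',318,348,.156);print('spoon',a,b,(a+b)/2)
print('salt',at('wrist',284,208,.038),at('wrist',356,208,.038),'top edge',at('wrist',320,173,.038))
E
```

```text
spoon [ 0.4115 -0.1204  0.153 ] [ 0.4098 -0.2533  0.156 ] [ 0.41065 -0.18685  0.1545 ]
salt [ 0.3733 -0.1839  0.038 ] [ 0.4497 -0.1838  0.038 ] top edge [ 0.4114 -0.1464  0.038 ]
```

Call:
move_arm:
  rows:
    - [0,0,0,0,0.1,2,0]
    - [0,0,0,0,0,3,0]
    - [0,0,0,0,0,3,0]
    - [0,0,0,0,0,1.7,0]
    - [0,0,0,0,0,0.8,0]
    - [0,0,0,0,0,0.3,0]
    - [0,0,0,0,0,0.2,0]
    - [0,0,0,0,0,0,0]

```text
time: 28.58
ee_pos: [0.4115, -0.1701, 0.0434]
eef_rot: [3.14, 0.001, 1.573]
contact_force: [0.1, 0.9, 0.0]
opening: 0.0171
gripper_force: 29.9
```

Call:
move_arm:
  rows:
    - [0,0,0,0,0,0.1,0]
    - [0,0,0,0,0,0,0]

```text
time: 28.75
ee_pos: [0.4115, -0.1699, 0.0426]
eef_rot: [3.14, 0.001, 1.573]
contact_force: [0.0, -0.4, -0.5]
opening: 0.0173
gripper_force: 29.9
```

Call:
move_arm:
  rows:
    - [0,0,0,0,0,0.1,0]
    - [0,0,0,0,0,0.1,0]
    - [0,0,0,0,0,0,0]

```text
time: 29.0
ee_pos: [0.4111, -0.1695, 0.0401]
eef_rot: [3.141, 0.001, 1.573]
contact_force: [0.0, -0.4, 1.2]
opening: 0.0171
gripper_force: 29.9
```

Call:
move_arm:
  rows:
    - [0,0,0,0,0,0,0.4]
    - [0,0,0,0,0,0,0.5]
    - [0,0,0,0,0,0,0.5]
    - [0,0,0,0,0,-0.5,0.5]
    - [0,0,0,0,0,-1,0.5]
    - [0,0,0,0,0,-3,0.5]
    - [0,0,0,0,0,-4,0.5]
    - [0,0,0,0,0,-4,0.5]

```text
time: 29.67
ee_pos: [0.4098, -0.1685, 0.1662]
eef_rot: [-3.14, -0.001, 1.573]
contact_force: [0.2, -1.6, 0.7]
opening: 0.0461
gripper_force: 0.0
```

Call:
move_arm:
  rows:
    - [0,0,0,0,0,-4,0.5]
    - [0,0,0,-3,0,-3,0.5]
    - [0,0,0,-3,0,0,0.5]
    - [0,0,0,-3,0,0,0.5]
    - [0,0,0,0,0,0,0.5]
    - [0,0,0,0,0,0,0.5]
    - [0,0,0,0,0,0,0.5]

```text
time: 30.25
ee_pos: [0.4107, -0.2579, 0.2342]
eef_rot: [-3.141, -0.001, 1.573]
contact_force: [-0.8, 0.8, -0.7]
opening: 0.0458
gripper_force: 0.0
```

```bash
python3 - <<'E'
from h import *
st=read_state();print(st['ee_pos'],st['eef_rot']);snap('wrist','w7.png')
E
```

```text
[ 0.41065624 -0.25794669  0.23418316] [-3.14138916e+00 -8.66209497e-04  1.57273979e+00]
```

View pics/w7.png

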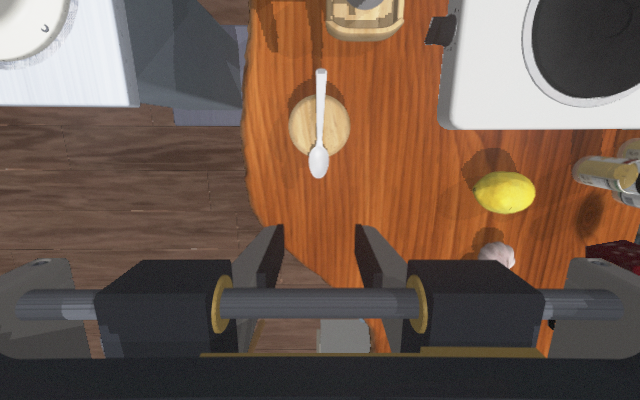

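The spoon lies from (321,69) to (318,178), centred on the lid at (320,126) and parallel to the tray. Handing in.

```bash
python3 -c "
from workcell import *
print(hand_in())"
```

```text
the job is handed in; nothing more can be done
None
```

I handed the job in at about 30 s. The jar, pepper mill and shaker stand in a row in the tray, and the teaspoon lies centred across the salt box lid, parallel to the tray; no verdict came back.

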